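# Refit the filter lid of a bench dust extractor

### The arm

A 6-joint arm with a two-finger parallel gripper is mounted at the origin on the work surface. World frame = base frame: x ahead of the robot, y to its left, z up, the work surface at z = 0. Lengths are in m, angles in rad, forces in N, time in s.
With the tool pointing down it reaches from about 0.35 to 0.8 m from the base axis. Payload 7.3 kg.
Tool frame: the origin (TCP) lies where the fingers leave the gripper's body, on its centre line; the fingertips stand 73 mm ahead of it and the grasp point (between the pads) lies 54 mm ahead of it (robot.hold_point_z is the distance from the TCP to the grasp point, in m); z points along the fingers, y is the line along which they close (so a half turn about z gives the same grasp; the last joint's range is limited). The gripper opens to 85 mm and grips with 20 to 120 N. Pads are 22 mm wide; open, the fingers measure 114 mm over their backs; the gripper's body (76 mm by 85 mm) begins 54 mm behind the grasp point. The pads swing forward as they close: fully open they stand 13 mm farther back than shut.
Start: joints at [-1.407, 0.342, 1.524, -0, 1.275, -0.146], TCP at [0.16, -0.5, 0.304] pointing down, gripper open.
Joint ranges: [-2.53, 2.53], [-0.77, 2.02], [0.04, 2.7], [-1, 4.14], [0.28, 2.66], [-3.11, 3.11]. Speed limits (rad/s): [2.57, 2.57, 3.14, 3.14, 3.14, 3.14].

### API

Orientations are given as [roll, pitch, yaw] about the fixed x, y, z axes, in that order (R = Rz(yaw) Ry(pitch) Rx(roll)).
In Python, from plant import telemetry, eyes, job, robot gives the robot as it stands.
- The arm moves only by the tool drive_tool, never from a script. Its argument "plan" is a list of rows, each an object of numbers: "x", "y", "z": the shift along the tool's x, y, z in mm; "spin": the turn about the tool's z in rad. In form: [{"x": .., "y": .., "z": .., "spin": ..}, ...]. A call has 1 to 10 rows; each row is the pose to reach, as a shift and turn from the pose commanded when the call began, along the tool's axes at that moment; what a row does not reach only later rows make up. A row lasts 1/12 s, in which the tool goes at most 41.7 mm and 7.16 degrees, less where a joint would pass 70% of its speed; a pose out of reach is approached as far as the arm can. A call with a gripper value outside its range is refused whole. "fingers" is the opening, from 0 (shut) to 1 (fully open), set as the call begins (left out, the last holds). The fingers move at their own pace and stop on an object; the grip force is fixed at half the most. Time passes only in rows, so rows that repeat a pose let the fingers close. It gives the time, the measured TCP pose, the force, the opening and the grip force at its end, in the units of the state.
- telemetry.sense(): the state, without advancing time (a new reading comes with each control period).
- eyes.read_camera(name): name is "scene" or "top"; returns (picture, depth): 420x560x3 uint8, red, green, blue; 420x560 float32, m along the optical axis (not along the pixel's ray), 0 where there is no reading.
- eyes.get_calibration(name): a dict with "camera_matrix" (3x3 intrinsics, pixels), "k1" (the pictures are not rectified: a ray, as slopes to the right and down, at radius r is drawn at 1 + k1 r^2 times it, then the intrinsics apply), "R" (3x3) and "t" (3): a world point X has camera coordinates R X + t. Camera axes: x right, y down, z forward; pixel columns grow to the right and rows downward; lengths in m; the calibration is good to about 2 mm. A picture is of the moment at which its call begins. get_calibration takes no time and is no camera call.
- job.job_done(): hands the job in; it is judged then, once.
The state is a dict: "t": time; "joint_pos": joint angles; "qvel": joint speeds; "tau": joint torques, N m; "position": TCP position; "tcp_rot": TCP orientation; "contact_force": force on the tool from outside, world axes, zero at the start; "wrist_torque": the same for the moment, N m; "finger_gap": finger opening in m; "finger_force": force on a finger pad.
Only numpy, scipy, OpenCV 4.12 (cv2) and the standard library are available. Lean on these libraries where they do the work, as an engineer would, in place of code of your own. Each camera call takes 0.05 s, during which the arm holds its last target. There are 200 camera calls.

### The job

The new filter is in the dust extractor; put its lid back. Hold the lid tilted, hook its lip under the ledge at the robot's end of the opening, swing the lid down and press it gently home until the spring catch has snapped over its edge and it lies flush, then let go. Do not drop, slam or force the lid, and leave the other things on the bench and on the extractor where they are.

Things in the scene. Friction and masses are not known exactly. Their poses are not given: they have to be found in the camera images.
- lid: Loose green filter lid, 0.3 to 0.52 kg: a pan 180 (x) x 150 (y) x 12 mm, bridge handle on top, lip on its -x end. Starts flat on the bench, handle up. Origin: centre of the pan's underside; lid axes: z up out of the lid, x from the lip to the front edge. It goes in only tilted, front up, lip first: 0.2 to 0.4 rad suits. Over 45 N between it and the extractor is too rough.
- lid_handle (a point): Centre, half-way up, of the lid's black handle bar; lid axes. 37 mm above the lid's underside, 95 mm behind its front edge. The bar runs along x, from lip to front: 84 mm long, 14 mm thick (y), 18 mm high, 16 mm of air between it and the pan's upper face; a 14 mm square leg at each end, 56 mm free between them.
- lid_lip (a point): Middle of the tip of the lid's lip, half-way through its thickness, 2 mm above the lid's underside; lid axes. The lip is a tongue 130 mm wide and 4 mm thick, level with the underside, sticking out 12 mm in -x from the pan; above it the pan's end face rises 8 mm as a square shoulder.
- lid_front (a point): Middle of the upper front (+x) edge of the lid, the edge that the catch holds; lid axes.
- extractor: Bench dust extractor, fixed: green cabinet 190 mm wide, 430 mm long, 150 mm high; origin on the bench, x +9 mm from point opening, same axes. Over the filter it carries an aluminium frame, screwed down through slots along x: each time it stands elsewhere in them, not measured. Ledge, strips and catch are on it. Filter 58 mm below the rim. Motor section, as high, at x over 160 mm.
- opening (a point): Centre of the frame's opening, rim level, IF the frame stood fully towards the robot; it really stands 0 to 18 mm farther in x (feel or look), with all named here. x away from the robot, z up. Opening 183 (x) x 154 mm: lid play 1.5 mm front and rear, 2 mm each side. Ledge 6 mm thick, edge at x -91.5, 16 mm deep space under it. Strips 12 mm below the rim carry the lid: sides (from x -75), front.
- catch (a joint): Spring tongue, 40 mm wide, at mid-width of the opening's far end, on the frame; value = m pushed back (away from the opening), 0 at rest, 0.010 at most. At rest its nose reaches 7.5 mm over the opening, 1.5 mm above the rim; its 62 degree bevel, 18 mm high, lets the lid's edge push it back, then it springs out over the lid. Takes 10 to 16 N down at the front edge. Bridge over it 22 mm high.
- blank: Bystander: wooden clog blank, 225 x 95 x 34 mm, rounded corners, on the bench at the left; origin at the centre of its underside.
- plane: Bystander: small block plane, 160 x 50 mm, 66 mm high, on the bench at the right; origin at the centre of its sole.
- sander: Bystander: sanding block, 70 x 110 x 34 mm, on top of the extractor's motor section; origin at the centre of its underside.

How it is judged:
By the outcome, as a careful person would: the job done as asked, in the order asked, and still so for the second after the job is handed in, with the robot touching nothing.
It also fails if it takes over 70 s, if anything falls off the work surface, if the arm or the gripper's body presses on something with over 40 N, if the wrist force passes 120 N, or if a joint passes its speed limit or range.

## Working session

There is one attempt and no reset: what is moved stays moved. The work goes in short steps, Python scripts to look and compute and a tool call to move; the robot and the scene stay as the last step left them, time stands still between calls to the robot, and variables do not carry over. Pictures are saved under pics/ and viewed, at most 10 in all, crops included, and the job is handed in when it is done.

Besides the shell and the picture viewer there is one more tool, called as name(argument=value, ...), one argument or row to a line, values as JSON. drive_tool: Moves the arm, as the interface text tells. Its arguments: {"type":"object","properties":{"plan":{"type":"array","items":{"type":"object","properties":{"x":{"type":"number"},"y":{"type":"number"},"z":{"type":"number"},"spin":{"type":"number"}}}},"fingers":{"type":"number"}},"required":["plan"]}

```bash
ls; mkdir -p pics; python3 - <<'E'
from plant import telemetry, eyes, job, robot
import cv2,numpy as np
s=telemetry.sense();print(s, robot.hold_point_z)
for n in("scene","top"):
    p,d=eyes.read_camera(n);cv2.imwrite(f"pics/{n}0.png",p[:,:,::-1]);np.savez(f"{n}0.npz",p=p,d=d)
    c=eyes.get_calibration(n);print(n,c)
E
```

```text
pics
{'t': 0.0, 'joint_pos': array([-1.40703053e+00,  3.42713897e-01,  1.52504215e+00, -1.22667897e-05,
        1.27542885e+00, -1.45997208e-01]), 'qvel': array([-1.18469944e-03, -8.31064000e-05, -2.36217501e-04,  1.72467291e-04,
        7.17481181e-05,  1.02151860e-04]), 'tau': array([ 1.63120062e-04, -4.33678257e+01, -2.46012014e+01, -2.21138998e-04,
        7.85562530e-03, -4.89713656e-06]), 'position': array([ 0.16000645, -0.49969985,  0.3032217 ]), 'tcp_rot': array([-3.14001564e+00, -2.20033470e-04,  3.09766409e-01]), 'contact_force': array([-0.08992534,  0.68044718, -0.05651874]), 'wrist_torque': array([ 0.04209677,  0.03634544, -0.01369581]), 'finger_force': 0.0, 'finger_gap': 0.08540073830732314} 0.0539
scene {'camera_matrix': array([[448.8511947 ,   0.        , 283.43882813],
       [  0.        , 448.8511947 , 213.88535957],
       [  0.        ,   0.        ,   1.        ]]), 'k1': -0.02975926093738163, 'R': array([[ 0.05126858,  0.99860847,  0.01235554],
       [ 0.80740484, -0.03416453, -0.58900781],
       [-0.58776607,  0.04017351, -0.80803288]]), 't': array([-0.02706168, -0.42865075,  1.87791275])}
top {'camera_matrix': array([[477.89371198,   0.        , 278.95173706],
       [  0.        , 477.89371198, 208.93860435],
       [  0.        ,   0.        ,   1.        ]]), 'k1': 0.05574931124415249, 'R': array([[ 0.0118953 , -0.99985656,  0.01205694],
       [-0.99719504, -0.01275299, -0.07375235],
       [ 0.07389553, -0.01114582, -0.9972037 ]]), 't': array([-0.01251621,  0.59511023,  1.74672221])}
```

View pics/scene0.png

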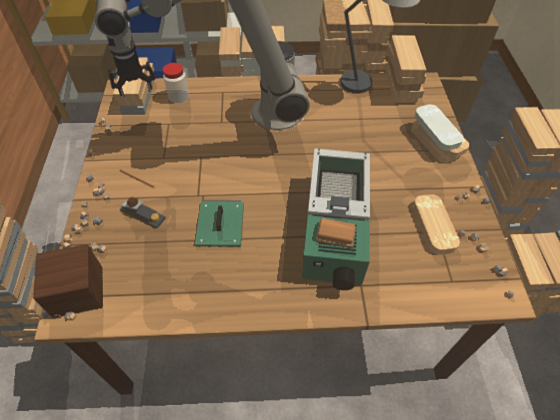

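View pics/top0.png

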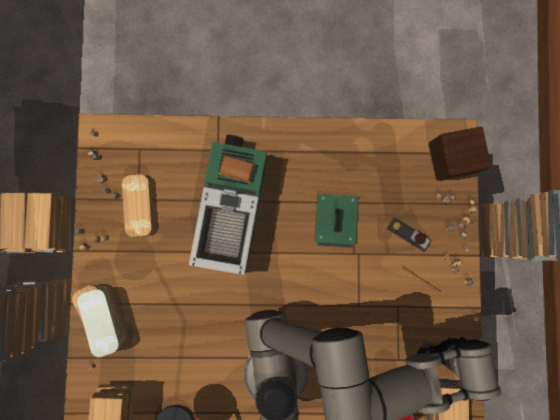

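The scene view shows the green lid at about (220,222) with the black handle, the extractor at (337,215) and its catch at (340,203). In the top view the lid is at (337,220) and the frame at about (225,230). Next I'll measure them.

```bash
cat > h.py <<'E'
import numpy as np,cv2
from plant import eyes,telemetry
def ray(n,px):
    c=eyes.get_calibration(n);K=c["camera_matrix"];px=np.atleast_2d(px).astype(float)
    q=(px-K[:2,2])/[K[0,0],K[1,1]];u=q.copy()
    for _ in range(8): u=q/(1+c["k1"]*(u**2).sum(1,keepdims=True))
    d=np.c_[u,np.ones(len(u))]
    return -c["R"].T@c["t"], d@c["R"]
def onz(n,px,z):
    o,d=ray(n,px);return o+d*((z-o[2])/d[:,2:])
def cloud(n,dep,px):
    o,d=ray(n,px);px=np.atleast_2d(px).astype(int);return o+d*dep[px[:,1],px[:,0]][:,None]
def proj(n,X):
    c=eyes.get_calibration(n);K=c["camera_matrix"];p=np.atleast_2d(X)@c["R"].T+c["t"];u=p[:,:2]/p[:,2:]
    return u*(1+c["k1"]*(u**2).sum(1,keepdims=True))*[K[0,0],K[1,1]]+K[:2,2]
E
python3 - <<'E'
from h import *
f=np.load("top0.npz");p,d=f["p"],f["d"]
hsv=cv2.cvtColor(p,cv2.COLOR_RGB2HSV)
g=((hsv[...,0]>60)&(hsv[...,0]<95)&(hsv[...,1]>90)&(hsv[...,2]>30)).astype(np.uint8)
m=np.zeros_like(g);m[185:255,305:370]=g[185:255,305:370]
cs=max(cv2.findContours(m,0,2)[0],key=cv2.contourArea)
W=onz("top",cs[:,0,:],0.012)[:,:2]
r=cv2.minAreaRect((W*1000).astype(np.float32));print("lid",r)
print(np.round(cv2.boxPoints(r)))
s=hsv[195:245,320:355];dark=np.argwhere(hsv[200:240,325:350,2]<40)[:,::-1]+[325,200]
H=onz("top",dark,0.046);print("handle",len(H),H.mean(0),cv2.minAreaRect((H[:,:2]*1000).astype(np.float32)))
# extractor cloud
v,u=np.mgrid[130:285,180:290];px=np.c_[u.ravel(),v.ravel()];C=cloud("top",d,px)
z=C[:,2];print(np.histogram(z,bins=np.arange(-.01,.25,.01)))
top=C[(z>.14)&(z<.16)];print("rim z med",np.median(top[:,2]),cv2.minAreaRect((top[:,:2]*1000).astype(np.float32)))
cv2.imwrite("pics/crop_top.png",cv2.resize(p[130:285,180:370,::-1],None,fx=4.2,fy=3.8 if 0 else 4.2/1.1,interpolation=2))
q=eyes.read_camera("scene")[0]
cv2.imwrite("pics/crop_sc.png",cv2.resize(q[140:290,290:390,::-1],None,fx=4,fy=4,interpolation=2))
E
```

```text
lid ((560.98486328125, -218.5146484375), (142.33705139160156, 171.0108184814453), 87.17375183105469)
[[ 472. -285.]
 [ 643. -294.]
 [ 650. -152.]
 [ 479. -143.]]
handle 82 [ 0.55694804 -0.21854426  0.046     ] ((557.3594360351562, -219.29710388183594), (15.58120346069336, 77.27099609375), 86.99134063720703)
(array([4299, 5120,  266,   95,   36,   35,   25,   22,  192, 1024,  722,
        119,   40,   98,  377, 1631, 1879,  164,  251,  471,   26,    0,
          0,    0,    0]), array([-0.01,  0.  ,  0.01,  0.02,  0.03,  0.04,  0.05,  0.06,  0.07,
        0.08,  0.09,  0.1 ,  0.11,  0.12,  0.13,  0.14,  0.15,  0.16,
        0.17,  0.18,  0.19,  0.2 ,  0.21,  0.22,  0.23,  0.24]))
rim z med 0.15031785404825648 ((589.3803100585938, 173.78562927246094), (190.51416015625, 434.0899353027344), 80.73456573486328)
```

View pics/crop_top.png

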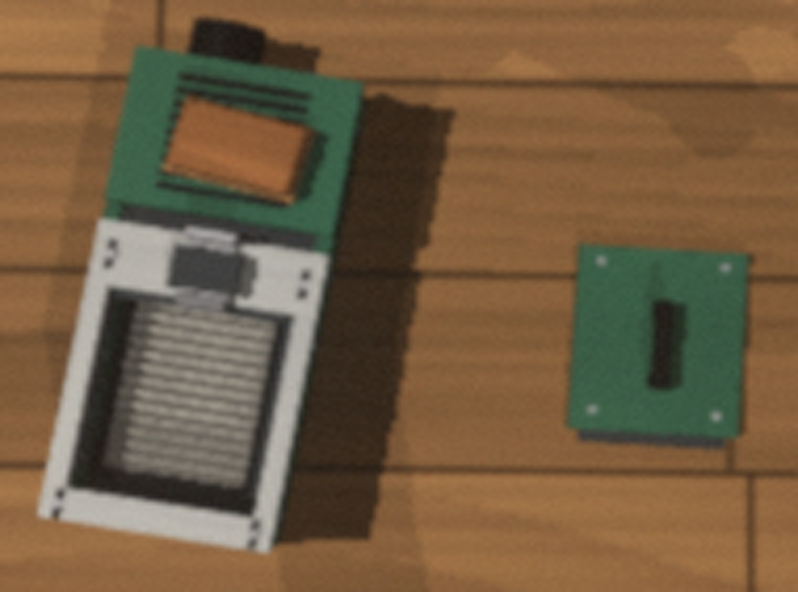

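View pics/crop_sc.png

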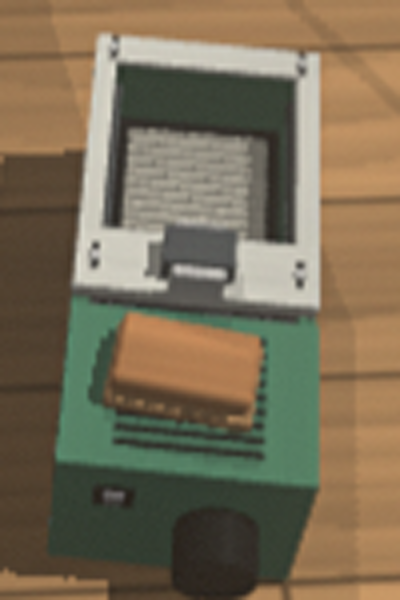

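The crops show the lid's lip on its near (-x) side and the catch at the far end of the opening. The frame's corners in the top crop are at about (100,220), (330,252), (272,550) and (38,517). I'll rectify to the rim plane and locate the edges of the opening.

```bash
cat >> h.py <<'E'
def rect(n,p,c,yaw,z,hx,hy,s=1000):
    x=np.arange(-hx,hx,1/s);y=np.arange(-hy,hy,1/s);X,Y=np.meshgrid(x,y,indexing="ij")
    Wx=c[0]+X*np.cos(yaw)-Y*np.sin(yaw);Wy=c[1]+X*np.sin(yaw)+Y*np.cos(yaw)
    q=proj(n,np.c_[Wx.ravel(),Wy.ravel(),np.full(Wx.size,z)]).astype(np.float32).reshape(X.shape+(2,))
    return x,y,cv2.remap(p,q[...,0],q[...,1],cv2.INTER_CUBIC)
E
python3 - <<'E'
from h import *
f=np.load("top0.npz");p=f["p"]
fr=lambda pt:(180+pt[0]/4.2,130+pt[1]/3.818)
K=onz("top",[fr(q) for q in[(100,220),(330,252),(272,550),(38,517)]],.15);print(K)
a=np.array([589.4,173.8])/1000;yaw=-.162
q=np.load("scene0.npz")["p"]
c=np.array([.52,.187])
for n,im in(("top",p),("scene",q)):
    x,y,r=rect(n,im,c,yaw,.15,.2,.13);g=cv2.GaussianBlur(cv2.cvtColor(r,cv2.COLOR_RGB2GRAY).astype(float),(0,0),2)
    cv2.imwrite(f"pics/rect_{n}.png",cv2.resize(r[::-1,::-1,::-1],None,fx=1.5,fy=1.5))
    def pk(prof,ax):
        d=np.gradient(prof);i=[k for k in range(2,len(d)-2) if abs(d[k])==abs(d[k-2:k+3]).max() and abs(d[k])>3]
        return [(round(ax[k]*1000),round(d[k],1)) for k in i]
    for x0 in(-.05,0,.05):
        i=np.argmin(abs(x-x0));print(n,"y-prof at x",x0,pk(g[i-8:i+8].mean(0),y))
    for y0 in(-.055,-.04,.04,.055):
        i=np.argmin(abs(y-y0));print(n,"x-prof at y",y0,pk(g[:,i-6:i+6].mean(1),x))
a=cv2.imread("pics/rect_top.png");b=cv2.imread("pics/rect_scene.png");cv2.imwrite("pics/rects.png",np.hstack([a,b]))
E
```

```text
[[0.65580216 0.25504831 0.15      ]
 [0.62942379 0.0668428  0.15      ]
 [0.36285151 0.10956642 0.15      ]
 [0.39011195 0.29840355 0.15      ]]
top y-prof at x -0.05 [(-99, np.float64(16.4)), (-79, np.float64(-15.2)), (-67, np.float64(8.4)), (33, np.float64(-4.7)), (48, np.float64(-4.9)), (73, np.float64(16.6)), (92, np.float64(-11.2))]
top y-prof at x 0 [(-99, np.float64(16.4)), (-80, np.float64(-14.4)), (-67, np.float64(8.7)), (33, np.float64(-4.8)), (49, np.float64(-6.0)), (73, np.float64(16.4)), (92, np.float64(-12.3))]
top y-prof at x 0.05 [(-99, np.float64(15.9)), (-79, np.float64(-14.2)), (-68, np.float64(8.0)), (30, np.float64(-3.3)), (48, np.float64(-5.9)), (73, np.float64(16.2)), (92, np.float64(-10.5))]
top x-prof at y -0.055 [(-145, np.float64(8.6)), (-115, np.float64(-17.6)), (-93, np.float64(7.1)), (-61, np.float64(3.2)), (-49, np.float64(3.6)), (-38, np.float64(3.2)), (-32, np.float64(-3.9)), (-26, np.float64(4.2)), (-20, np.float64(-3.8)), (-14, np.float64(4.0)), (-9, np.float64(-3.3)), (-3, np.float64(3.3)), (3, np.float64(-3.5)), (8, np.float64(3.9)), (14, np.float
[... 2188 characters left out ...]
64(7.3))]
scene x-prof at y -0.04 [(-142, np.float64(7.6)), (-111, np.float64(-13.6)), (-40, np.float64(10.1)), (-19, np.float64(3.3)), (16, np.float64(3.5)), (49, np.float64(3.6)), (55, np.float64(-3.4)), (62, np.float64(3.8)), (70, np.float64(5.9)), (79, np.float64(-9.2)), (114, np.float64(11.0)), (127, np.float64(-13.7)), (138, np.float64(-4.6)), (146, np.float64(8.5))]
scene x-prof at y 0.04 [(-142, np.float64(8.2)), (-111, np.float64(-13.8)), (-39, np.float64(6.7)), (69, np.float64(12.3)), (129, np.float64(-14.6)), (145, np.float64(6.5))]
scene x-prof at y 0.055 [(-142, np.float64(8.7)), (-112, np.float64(-13.4)), (69, np.float64(17.7)), (129, np.float64(-13.1)), (145, np.float64(6.9))]
```

View pics/rects.png

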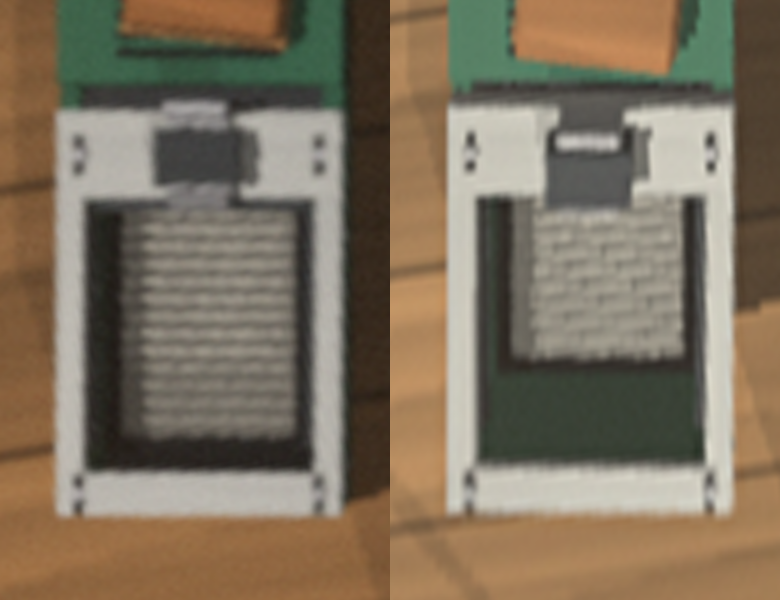

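The rects show clean rim edges in both views. The opening's centre is at about (0.497, 0.187), yaw -0.162, and the ledge edge is 91 mm nearer than the centre along that axis. Sizes agree with those given: about 153 x 182 mm. Because the tool always stays vertical, I'll tilt the lid in the pads by pressing its front edge on the extractor's side rim.

```bash
cat >> h.py <<'E'
def go(x,y,z,yaw):
    s=telemetry.sense();P=s["position"];w=s["tcp_rot"][2];d=(np.array([x,y,z])-P)*1000
    print("x %.1f y %.1f z %.1f spin %.3f"%(d[0]*np.cos(w)+d[1]*np.sin(w),d[0]*np.sin(w)-d[1]*np.cos(w),-d[2],-(yaw-w)))
C0=np.array([.4971,.1868]);YAW=-.162
def ex(X,Y):
    c,s=np.cos(YAW),np.sin(YAW);return C0+[X*c-Y*s,X*s+Y*c]
E
python3 -c "
from h import *
go(.569,-.2194,.2,-.052)"
```

```text
x 475.0 y -142.4 z 103.4 spin 0.362
```

drive_tool(
  plan=[
    {"x": 38, "y": -11.4, "z": 0, "spin": 0.09},
    {"x": 76, "y": -22.8, "z": 0, "spin": 0.18},
    {"x": 114, "y": -34.2, "z": 0, "spin": 0.27},
    {"x": 152, "y": -45.6, "z": 0, "spin": 0.362},
    {"x": 190, "y": -57, "z": 0, "spin": 0.362},
    {"x": 228, "y": -68.4, "z": 0, "spin": 0.362},
    {"x": 266, "y": -79.8, "z": 5, "spin": 0.362},
    {"x": 304, "y": -91.2, "z": 15, "spin": 0.362},
    {"x": 342, "y": -102.6, "z": 30, "spin": 0.362},
    {"x": 380, "y": -114, "z": 45, "spin": 0.362},
  ],
  fingers=0.6,
)

```text
t: 0.98
position: [0.4876, -0.2749, 0.2591]
tcp_rot: [3.141, -0.001, -0.052]
contact_force: [-0.1, 0.3, 0.0]
finger_gap: 0.0512
finger_force: 0.0
```

```bash
python3 -c "
from h import *
go(.569,-.2194,.093,-.052);print(telemetry.sense()['finger_gap'])"
```

```text
x 78.4 y -59.7 z 166.1 spin -0.000
0.051243178497178604
```

drive_tool(
  plan=[
    {"x": 30, "y": -23, "z": 20},
    {"x": 60, "y": -46, "z": 40},
    {"x": 78.4, "y": -59.7, "z": 60},
    {"x": 78.4, "y": -59.7, "z": 90},
    {"x": 78.4, "y": -59.7, "z": 120},
    {"x": 78.4, "y": -59.7, "z": 145},
    {"x": 78.4, "y": -59.7, "z": 158},
    {"x": 78.4, "y": -59.7, "z": 166},
    {"x": 78.4, "y": -59.7, "z": 166},
  ],
)

```text
invalid input at $.plan[0]: expected keys x, y, z, spin
```

drive_tool(
  plan=[
    {"z": 0},
    {"z": 0},
    {"z": 0},
    {"z": 0},
    {"z": 0},
    {"z": 0},
    {"z": 0},
    {"z": 0},
  ],
  fingers=0,
)

```text
invalid input at $.plan[0]: expected keys x, y, z, spin
```

drive_tool(
  plan=[
    {"x": 30, "y": -23, "z": 20, "spin": 0},
    {"x": 60, "y": -46, "z": 40, "spin": 0},
    {"x": 78.4, "y": -59.7, "z": 60, "spin": 0},
    {"x": 78.4, "y": -59.7, "z": 90, "spin": 0},
    {"x": 78.4, "y": -59.7, "z": 120, "spin": 0},
    {"x": 78.4, "y": -59.7, "z": 145, "spin": 0},
    {"x": 78.4, "y": -59.7, "z": 158, "spin": 0},
    {"x": 78.4, "y": -59.7, "z": 166, "spin": 0},
    {"x": 78.4, "y": -59.7, "z": 166, "spin": 0},
  ],
)

```text
t: 1.73
position: [0.5666, -0.2205, 0.0914]
tcp_rot: [-3.14, 0.003, -0.052]
contact_force: [0.3, -0.5, 0.5]
finger_gap: 0.0511
finger_force: 0.0
```

drive_tool(
  plan=[
    {"x": 0, "y": 0, "z": 0, "spin": 0},
    {"x": 0, "y": 0, "z": 0, "spin": 0},
    {"x": 0, "y": 0, "z": 0, "spin": 0},
    {"x": 0, "y": 0, "z": 0, "spin": 0},
    {"x": 0, "y": 0, "z": 0, "spin": 0},
    {"x": 0, "y": 0, "z": 0, "spin": 0},
    {"x": 0, "y": 0, "z": 0, "spin": 0},
    {"x": 0, "y": 0, "z": 0, "spin": 0},
  ],
  fingers=0,
)

```text
t: 2.4
position: [0.5682, -0.2212, 0.0951]
tcp_rot: [3.14, -0.003, -0.052]
contact_force: [0.0, 1.1, 6.8]
finger_gap: 0.013
finger_force: 60.7
```

drive_tool(
  plan=[
    {"x": 0, "y": 0, "z": -5, "spin": 0},
    {"x": 0, "y": 0, "z": -15, "spin": 0},
    {"x": 0, "y": 0, "z": -35, "spin": 0},
    {"x": 0, "y": 0, "z": -65, "spin": 0},
    {"x": 0, "y": 0, "z": -95, "spin": 0},
    {"x": 0, "y": 0, "z": -125, "spin": 0},
    {"x": 0, "y": 0, "z": -150, "spin": 0},
    {"x": 0, "y": 0, "z": -165, "spin": 0},
    {"x": 0, "y": 0, "z": -170, "spin": 0},
    {"x": 0, "y": 0, "z": -170, "spin": 0},
  ],
)

```text
t: 3.23
position: [0.5676, -0.221, 0.265]
tcp_rot: [3.14, -0.002, -0.052]
contact_force: [0.5, -1.1, -3.6]
finger_gap: 0.0126
finger_force: 59.5
```

```bash
python3 - <<'E'
from h import *
q,d=eyes.read_camera("scene");cv2.imwrite("pics/lift.png",cv2.resize(q[80:300,120:400,::-1],None,fx=2.5,fy=2.5,interpolation=2))
s=telemetry.sense();print(s)
hsv=cv2.cvtColor(q,cv2.COLOR_RGB2HSV)
m=(hsv[...,0]>60)&(hsv[...,0]<95)&(hsv[...,1]>90)&(hsv[...,2]>30);m[:,300:]=0
px=np.argwhere(m)[:,::-1];P=cloud("scene",d,px);P=P[(P[:,2]>.12)&(P[:,2]<.25)]
A=np.c_[P[:,:2],np.ones(len(P))];print(len(P),np.linalg.lstsq(A,P[:,2],rcond=None)[0],P.mean(0))
p=ex(-20,0);go(*ex(0,-180),.28,YAW+np.pi/2)
E
```

```text
{'t': 3.2833, 'joint_pos': array([-4.96928266e-01,  5.27333202e-01,  1.34206057e+00, -1.19433540e-04,
        1.27237554e+00,  1.12612064e+00]), 'qvel': array([-0.0008826 ,  0.03014869,  0.02797741,  0.0005776 , -0.00654132,
        0.00026398]), 'tau': array([ 3.82368313e-02, -5.66974998e+01, -2.69303709e+01, -1.16361378e-02,
        9.46648582e-02, -2.90394746e-04]), 'position': array([ 0.5671941 , -0.22072047,  0.26332072]), 'tcp_rot': array([ 3.14156560e+00,  2.08577049e-04, -5.22174570e-02]), 'contact_force': array([-0.21651538, -0.29013723, -3.61287153]), 'wrist_torque': array([-0.00455807, -0.05641185,  0.03393949]), 'finger_force': 59.46075797080994, 'finger_gap': 0.01279216536850081}
20 [-0.01539334 -0.01354265  0.18763041] [ 0.5335671  -0.17936201  0.18184607]
x -19812.5 y 178513.1 z -16.7 spin -1.461
```

View pics/lift.png

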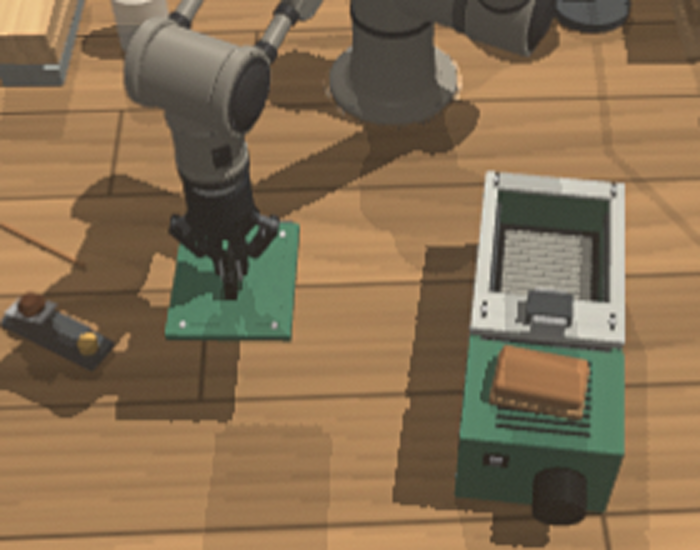

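The lid hangs level in the gripper at crop (232,285), 3.6 N. Next I'll turn it so its front faces the extractor's side rim.

```bash
python3 - <<'E'
from h import *
print(ex(0,-.164));go(*ex(0,-.200),.28,YAW+np.pi/2);go(*ex(0,-.164),.28,YAW+np.pi/2)
E
```

```text
[0.47064806 0.02494731]
x -113.2 y -204.5 z -16.7 spin -1.461
x -109.2 y -240.3 z -16.7 spin -1.461
```

drive_tool(
  plan=[
    {"x": -11, "y": -24, "z": -4, "spin": -0.12},
    {"x": -22, "y": -48, "z": -8, "spin": -0.24},
    {"x": -33, "y": -72, "z": -12, "spin": -0.36},
    {"x": -44, "y": -96, "z": -16.7, "spin": -0.48},
    {"x": -55, "y": -110, "z": -16.7, "spin": -0.6},
    {"x": -66, "y": -124, "z": -16.7, "spin": -0.72},
    {"x": -77, "y": -138, "z": -16.7, "spin": -0.84},
    {"x": -88, "y": -152, "z": -16.7, "spin": -0.96},
    {"x": -99, "y": -166, "z": -16.7, "spin": -1.08},
    {"x": -108, "y": -180, "z": -16.7, "spin": -1.2},
  ],
)

```text
t: 4.12
position: [0.4674, -0.0346, 0.2783]
tcp_rot: [-3.138, 0.001, 1.154]
contact_force: [-0.2, -0.4, -3.7]
finger_gap: 0.0131
finger_force: 59.5
```

```bash
python3 - <<'E'
from h import *
go(*ex(0,-.164),.255,YAW+np.pi/2)
E
```

```text
x 55.7 y -21.2 z 23.3 spin -0.255
```

drive_tool(
  plan=[
    {"x": 15, "y": -5, "z": 0, "spin": -0.1},
    {"x": 30, "y": -11, "z": 0, "spin": -0.2},
    {"x": 45, "y": -16, "z": 0, "spin": -0.255},
    {"x": 55.7, "y": -21.2, "z": 5, "spin": -0.255},
    {"x": 55.7, "y": -21.2, "z": 13, "spin": -0.255},
    {"x": 55.7, "y": -21.2, "z": 20, "spin": -0.255},
    {"x": 55.7, "y": -21.2, "z": 23, "spin": -0.255},
    {"x": 55.7, "y": -21.2, "z": 23, "spin": -0.255},
    {"x": 55.7, "y": -21.2, "z": 23, "spin": -0.255},
  ],
)

```text
t: 4.87
position: [0.4725, 0.0234, 0.2566]
tcp_rot: [-3.14, 0.0, 1.402]
contact_force: [-0.1, -0.2, -2.8]
finger_gap: 0.0128
finger_force: 59.5
```

drive_tool(
  plan=[
    {"x": 0, "y": 0, "z": 2, "spin": 0},
    {"x": 0, "y": 0, "z": 4, "spin": 0},
    {"x": 0, "y": 0, "z": 6, "spin": 0},
    {"x": 0, "y": 0, "z": 8, "spin": 0},
    {"x": 0, "y": 0, "z": 10, "spin": 0},
    {"x": 0, "y": 0, "z": 12, "spin": 0},
    {"x": 0, "y": 0, "z": 13, "spin": 0},
    {"x": 0, "y": 0, "z": 13, "spin": 0},
  ],
)

```text
t: 5.53
position: [0.4726, 0.0239, 0.2445]
tcp_rot: [3.141, 0.0, 1.403]
contact_force: [-1.9, -1.5, 3.1]
finger_gap: 0.0129
finger_force: 60.4
```

drive_tool(
  plan=[
    {"x": 0, "y": 0, "z": 1, "spin": 0},
    {"x": 0, "y": 0, "z": 2, "spin": 0},
    {"x": 0, "y": 0, "z": 3, "spin": 0},
    {"x": 0, "y": 0, "z": 4, "spin": 0},
    {"x": 0, "y": 0, "z": 5, "spin": 0},
    {"x": 0, "y": 0, "z": 6, "spin": 0},
    {"x": 0, "y": 0, "z": 6, "spin": 0},
  ],
)

```text
t: 6.12
position: [0.4732, 0.023, 0.2392]
tcp_rot: [3.139, 0.002, 1.403]
contact_force: [-1.8, -6.6, 5.3]
finger_gap: 0.0132
finger_force: 61.5
```

drive_tool(
  plan=[
    {"x": 0, "y": 0, "z": 1.5, "spin": 0},
    {"x": 0, "y": 0, "z": 3, "spin": 0},
    {"x": 0, "y": 0, "z": 4.5, "spin": 0},
    {"x": 0, "y": 0, "z": 6, "spin": 0},
    {"x": 0, "y": 0, "z": 7.5, "spin": 0},
    {"x": 0, "y": 0, "z": 9, "spin": 0},
    {"x": 0, "y": 0, "z": 10, "spin": 0},
    {"x": 0, "y": 0, "z": 10, "spin": 0},
  ],
)

```text
t: 6.78
position: [0.4735, 0.0224, 0.2294]
tcp_rot: [3.138, 0.003, 1.403]
contact_force: [-1.9, -10.0, 7.2]
finger_gap: 0.0131
finger_force: 63.2
```

drive_tool(
  plan=[
    {"x": 0, "y": 0, "z": 1.5, "spin": 0},
    {"x": 0, "y": 0, "z": 3, "spin": 0},
    {"x": 0, "y": 0, "z": 4.5, "spin": 0},
    {"x": 0, "y": 0, "z": 6, "spin": 0},
    {"x": 0, "y": 0, "z": 7.5, "spin": 0},
    {"x": 0, "y": 0, "z": 9, "spin": 0},
    {"x": 0, "y": 0, "z": 10, "spin": 0},
    {"x": 0, "y": 0, "z": 10, "spin": 0},
  ],
)

```text
t: 7.45
position: [0.4735, 0.0218, 0.2194]
tcp_rot: [3.138, 0.004, 1.403]
contact_force: [-1.4, -13.3, 8.3]
finger_gap: 0.0126
finger_force: 65.9
```

```bash
python3 - <<'E'
from h import *
a=eyes.read_camera("scene")[0][100:280,220:400,::-1]
cv2.imwrite("pics/tilt.png",cv2.resize(a,None,fx=3,fy=3,interpolation=2))
print(telemetry.sense()["wrist_torque"])
E
```

```text
[-1.5489483   0.35363567  0.06988061]
```

View pics/tilt.png

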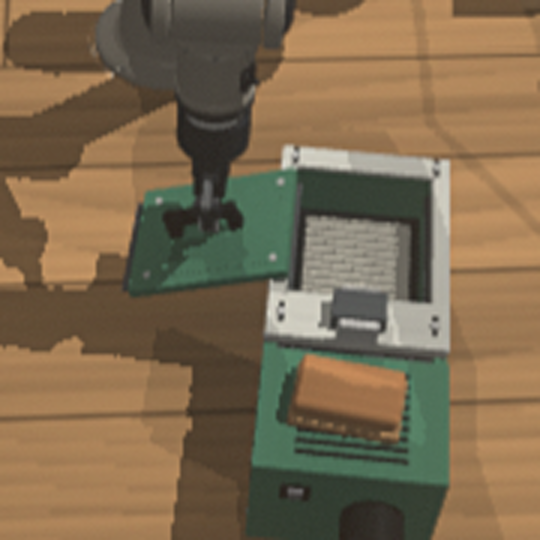

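The picture shows the lid pivoted in the pads: front up on the side rim at (290,220), lip end down at (135,250). Now I'll lift it, turn it to the extractor's yaw and measure the tilt.

drive_tool(
  plan=[
    {"x": 0, "y": 0, "z": -3, "spin": 0},
    {"x": 0, "y": 0, "z": -10, "spin": 0},
    {"x": -5, "y": 0, "z": -25, "spin": 0},
    {"x": -10, "y": 0, "z": -45, "spin": 0},
    {"x": -10, "y": 0, "z": -65, "spin": 0.05},
    {"x": -10, "y": 0, "z": -80, "spin": 0.15},
    {"x": -10, "y": 0, "z": -90, "spin": 0.25},
    {"x": -10, "y": 0, "z": -90, "spin": 0.35},
    {"x": -10, "y": 0, "z": -90, "spin": 0.45},
    {"x": -10, "y": 0, "z": -90, "spin": 0.55},
  ],
)

```text
t: 8.33
position: [0.4708, 0.0146, 0.3083]
tcp_rot: [-3.141, -0.0, 0.848]
contact_force: [0.8, -0.2, -3.3]
finger_gap: 0.013
finger_force: 64.0
```

```bash
python3 - <<'E'
from h import *
go(*ex(.015,0),.305,YAW)
E
```

```text
x 154.6 y -81.4 z 3.3 spin 1.010
```

drive_tool(
  plan=[
    {"x": 17, "y": -9, "z": 0, "spin": 0.11},
    {"x": 34, "y": -18, "z": 0, "spin": 0.22},
    {"x": 51, "y": -27, "z": 0, "spin": 0.33},
    {"x": 68, "y": -36, "z": 0, "spin": 0.44},
    {"x": 85, "y": -45, "z": 0, "spin": 0.55},
    {"x": 102, "y": -54, "z": 0, "spin": 0.66},
    {"x": 119, "y": -63, "z": 0, "spin": 0.77},
    {"x": 136, "y": -72, "z": 0, "spin": 0.88},
    {"x": 150, "y": -79, "z": 0, "spin": 0.98},
    {"x": 154.6, "y": -81.4, "z": 0, "spin": 1.01},
  ],
)

```text
t: 9.17
position: [0.5113, 0.1866, 0.3078]
tcp_rot: [-3.141, 0.001, -0.16]
contact_force: [-0.9, -0.7, -4.5]
finger_gap: 0.0132
finger_force: 64.0
```

drive_tool(
  plan=[
    {"x": 0, "y": 0, "z": 0, "spin": 0},
    {"x": 0, "y": 0, "z": 0, "spin": 0},
    {"x": 0, "y": 0, "z": 0, "spin": 0},
  ],
)

```text
t: 9.42
position: [0.5111, 0.1839, 0.308]
tcp_rot: [3.141, 0.001, -0.156]
contact_force: [-0.2, -0.8, -3.7]
finger_gap: 0.0129
finger_force: 64.0
```

```bash
python3 - <<'E'
from h import *
p,d=eyes.read_camera("top");q,e=eyes.read_camera("scene")
s=telemetry.sense();T=s["position"];print(T,s["tcp_rot"],s["contact_force"])
for n,im,dd in(("top",p,d),("scene",q,e)):
    hsv=cv2.cvtColor(im,cv2.COLOR_RGB2HSV)
    m=(hsv[...,0]>55)&(hsv[...,0]<100)&(hsv[...,1]>80)&(dd>0)
    px=np.argwhere(m)[:,::-1];P=cloud(n,dd,px);c,si=np.cos(YAW),np.sin(YAW)
    L=(P-[*C0,.15]);X=L[:,0]*c+L[:,1]*si;Y=-L[:,0]*si+L[:,1]*c;Z=L[:,2]
    k=(Z>.012)&(Z<.16)&(abs(Y)<.12)&(abs(X)<.17)
    for _ in range(3):
        A=np.c_[X,Y,np.ones(len(X))];w=np.linalg.lstsq(A[k],Z[k],rcond=None)[0];k&=abs(A@w-Z)<.006
    print(n,k.sum(),"plane",w,"tilt",np.arctan(w[0]),"X",np.percentile(X[k],[1,99]),"Y",np.percentile(Y[k],[1,99]))
L=T[:2]-C0;print("TCP in frame",L[0]*c+L[1]*si,-L[0]*si+L[1]*c,T[2]-.15)
a=cv2.resize(p[150:290,170:290,::-1],None,fx=3.3,fy=3.3,interpolation=2);b=cv2.resize(q[100:240,270:390,::-1],None,fx=3.3,fy=3.3,interpolation=2)
cv2.imwrite("pics/hover.png",np.hstack([a,b]))
E
```

```text
[0.51117076 0.18362985 0.30811761] [ 3.14140749e+00  2.01504914e-04 -1.57125030e-01] [-0.57251397  0.10505044 -3.03212229]
top 628 plane [0.35321992 0.01166837 0.07057508] tilt 0.3395404632280822 X [-0.0659541   0.10062698] Y [-0.07366243  0.0671517 ]
scene 461 plane [0.3523017  0.003356   0.07055371] tilt 0.33872385762985063 X [-0.05289357  0.10198749] Y [-0.07375116  0.06865886]
TCP in frame 0.014397846454573896 -0.0008591332257322664 0.15811761284026862
```

View pics/hover.png

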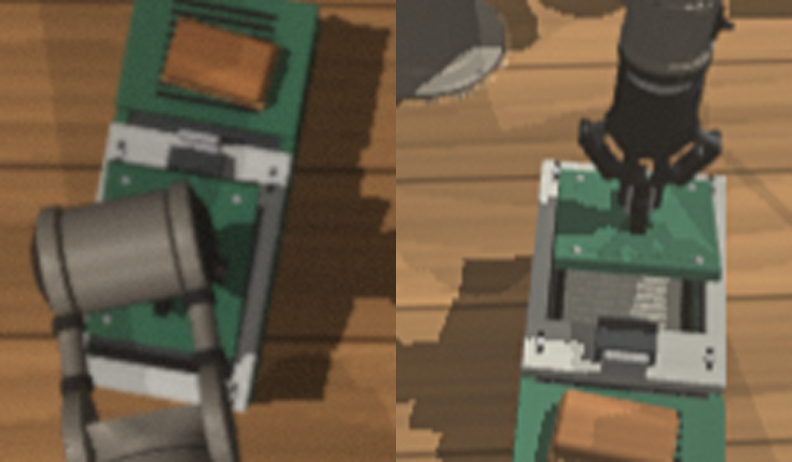

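The hover picture shows the lid tilted 0.339 rad in both views, centred about 2-3 mm off in -Y. I'll lower it to just above the rim, correct that and look again at the side gaps.

drive_tool(
  plan=[
    {"x": 0, "y": -1, "z": 4, "spin": 0.004},
    {"x": 0, "y": -2, "z": 10, "spin": 0.004},
    {"x": 0, "y": -2, "z": 16, "spin": 0.004},
    {"x": 0, "y": -2, "z": 22, "spin": 0.004},
    {"x": 0, "y": -2, "z": 25, "spin": 0.004},
    {"x": 0, "y": -2, "z": 25, "spin": 0.004},
    {"x": 0, "y": -2, "z": 25, "spin": 0.004},
  ],
)

```text
t: 10.1
position: [0.5116, 0.1861, 0.2828]
tcp_rot: [3.141, 0.0, -0.161]
contact_force: [0.8, -0.6, -3.0]
finger_gap: 0.0128
finger_force: 64.0
```

```bash
python3 - <<'E'
from h import *
p,d=eyes.read_camera("top");q,e=eyes.read_camera("scene")
s=telemetry.sense();T=s["position"];c,si=np.cos(YAW),np.sin(YAW);L=T[:2]-C0
print("TCP in frame",L[0]*c+L[1]*si,-L[0]*si+L[1]*c,T[2]-.15,s["tcp_rot"])
for n,im,dd in(("top",p,d),("scene",q,e)):
    hsv=cv2.cvtColor(im,cv2.COLOR_RGB2HSV)
    m=(hsv[...,0]>55)&(hsv[...,0]<100)&(hsv[...,1]>80)&(dd>0)
    # rays meet the lid's top plane: Z=a+tan*X
    v,u=np.nonzero(m);o,D=ray(n,np.c_[u,v]);nrm=np.array([c,si]);
    # Z-.15 = a + t*(X);  X=(P-C0).nrm
    t=np.tan(.339);a=T[2]-.15-.054-.0285/np.cos(.339)-t*(L[0]*c+L[1]*si)
    f=lambda P:(P[...,2]-.15)-a-t*((P[...,:2]-C0)@nrm)
    lam=-f(o[None])/(f(o+D)-f(o[None]));P=o+D*lam[:,None]-[*C0,0]
    X=P[:,0]*c+P[:,1]*si;Y=-P[:,0]*si+P[:,1]*c
    for x0 in np.arange(-.06,.1,.02):
        k=(abs(X-x0)<.008)&(abs(Y)<.085)
        if k.sum()>20: print(n,round(x0,2),k.sum(),np.round(1000*np.percentile(Y[k],[1,99]),1))
    # frame inner edges now, green value profile on rim plane
    x,y,r=rect(n,im,C0,YAW,.15,.13,.11);g=cv2.GaussianBlur(cv2.cvtColor(r,cv2.COLOR_RGB2GRAY).astype(float),(0,0),1.5)
    for x0 in(-.075,-.06,-.04,0):
        i=np.argmin(abs(x-x0));w=np.gradient(g[i-6:i+6].mean(0))
        print(n,x0,[(round(y[k]*1000),round(w[k])) for k in range(3,len(w)-3) if abs(w[k])==abs(w[k-3:k+4]).max() and abs(w[k])>4 and abs(y[k])>.05])
E
```

```text
TCP in frame 0.014605159057727206 0.0017246903858092258 0.1333485419231714 [-3.14148174e+00 -5.84951084e-04 -1.61147286e-01]
top -0.06 144 [-71.2  70.7]
top -0.04 111 [-72.   49.3]
top -0.02 38 [-72.9 -25.5]
top 0.06 41 [-69.  -32.2]
top 0.08 115 [-73.   71.6]
top -0.075 [(-95, 19), (-75, -20), (75, 5), (88, 4), (106, -6)]
top -0.06 [(-95, 18), (-85, -9), (-77, -8), (-63, -5), (83, -5)]
top -0.04 [(-95, 17), (-87, -11), (-77, -6), (-70, 5), (102, 5)]
top 0 [(-94, 6), (-76, -7)]
scene -0.04 41 [-71.8  69.3]
scene -0.02 50 [-71.1  70. ]
scene 0.0 44 [-62.8  70.6]
scene 0.02 34 [16.8 69.7]
scene 0.04 36 [-28.1  71.6]
scene 0.06 53 [-54.1  67.4]
scene 0.08 65 [-70.7  69.6]
scene -0.075 [(-95, 14), (-77, -27), (-57, 6), (56, 9), (63, -5), (80, 11), (95, -6)]
scene -0.06 [(-96, 14), (-86, -15), (-77, -10), (-72, 8), (82, 14), (95, -8)]
scene -0.04 [(-95, 15), (-89, -17), (-78, -11), (83, 12), (95, -8)]
scene 0 [(-78, -11), (86, 13), (95, -8)]
```

drive_tool(
  plan=[
    {"x": 0, "y": -0.6, "z": 3, "spin": 0},
    {"x": 0, "y": -0.6, "z": 6, "spin": 0},
    {"x": 0, "y": -0.6, "z": 9, "spin": 0},
    {"x": 0, "y": -0.6, "z": 12, "spin": 0},
    {"x": 0, "y": -0.6, "z": 15, "spin": 0},
    {"x": 0, "y": -0.6, "z": 18, "spin": 0},
    {"x": 0, "y": -0.6, "z": 20.5, "spin": 0},
    {"x": 0, "y": -0.6, "z": 22, "spin": 0},
    {"x": 0, "y": -0.6, "z": 22, "spin": 0},
  ],
)

```text
t: 10.95
position: [0.5118, 0.1867, 0.2611]
tcp_rot: [3.142, -0.0, -0.161]
contact_force: [-0.5, 0.1, -1.0]
finger_gap: 0.0127
finger_force: 64.4
```

drive_tool(
  plan=[
    {"x": -3, "y": 0, "z": 0, "spin": 0},
    {"x": -6, "y": 0, "z": 0, "spin": 0},
    {"x": -9, "y": 0, "z": 0, "spin": 0},
    {"x": -12, "y": 0, "z": 0, "spin": 0},
    {"x": -14, "y": 0, "z": 0, "spin": 0},
    {"x": -16, "y": 0, "z": 0, "spin": 0},
    {"x": -17, "y": 0, "z": 0, "spin": 0},
    {"x": -17, "y": 0, "z": 0, "spin": 0},
  ],
)

```text
t: 11.62
position: [0.4946, 0.1895, 0.261]
tcp_rot: [3.141, 0.001, -0.161]
contact_force: [-0.0, -0.6, -3.1]
finger_gap: 0.013
finger_force: 64.0
```

drive_tool(
  plan=[
    {"x": -1, "y": 0, "z": 0, "spin": 0},
    {"x": -2, "y": 0, "z": 0, "spin": 0},
    {"x": -3, "y": 0, "z": 0, "spin": 0},
    {"x": -4, "y": 0, "z": 0, "spin": 0},
    {"x": -4, "y": 0, "z": 0, "spin": 0},
  ],
)

```text
t: 12.03
position: [0.4908, 0.1901, 0.2611]
tcp_rot: [3.141, 0.0, -0.161]
contact_force: [0.2, -0.3, -3.8]
finger_gap: 0.0128
finger_force: 64.0
```

drive_tool(
  plan=[
    {"x": -1, "y": 0, "z": 0, "spin": 0},
    {"x": -2, "y": 0, "z": 0, "spin": 0},
    {"x": -2, "y": 0, "z": 0, "spin": 0},
  ],
)

```text
t: 12.28
position: [0.4888, 0.1904, 0.2611]
tcp_rot: [3.141, 0.0, -0.161]
contact_force: [-0.0, 0.4, -3.6]
finger_gap: 0.0126
finger_force: 64.0
```

drive_tool(
  plan=[
    {"x": -0.7, "y": 0, "z": 0, "spin": 0},
    {"x": -1.4, "y": 0, "z": 0, "spin": 0},
    {"x": -2, "y": 0, "z": 0, "spin": 0},
    {"x": -2, "y": 0, "z": 0, "spin": 0},
  ],
)

```text
t: 12.62
position: [0.4874, 0.1906, 0.2613]
tcp_rot: [-3.142, -0.001, -0.161]
contact_force: [1.8, -0.6, -3.1]
finger_gap: 0.0129
finger_force: 64.1
```

drive_tool(
  plan=[
    {"x": -0.5, "y": 0, "z": 0, "spin": 0},
    {"x": -1, "y": 0, "z": 0, "spin": 0},
    {"x": -1, "y": 0, "z": 0, "spin": 0},
  ],
)

```text
t: 12.87
position: [0.4869, 0.1906, 0.2616]
tcp_rot: [-3.141, -0.003, -0.161]
contact_force: [4.1, -2.6, -2.5]
finger_gap: 0.013
finger_force: 64.1
```

The lip has met the ledge at the place and height I predicted. Now I'll swing it down along the arc.

drive_tool(
  plan=[
    {"x": 1.3, "y": 0, "z": 1.2, "spin": 0},
    {"x": 2.3, "y": 0, "z": 2.4, "spin": 0},
    {"x": 3.3, "y": 0, "z": 3.7, "spin": 0},
    {"x": 4.2, "y": 0, "z": 5, "spin": 0},
    {"x": 5, "y": 0, "z": 6.2, "spin": 0},
    {"x": 5.8, "y": 0, "z": 7.3, "spin": 0},
    {"x": 5.8, "y": 0, "z": 7.3, "spin": 0},
  ],
)

```text
t: 13.45
position: [0.4915, 0.1901, 0.2538]
tcp_rot: [-3.142, 0.001, -0.161]
contact_force: [-2.2, 0.2, 3.7]
finger_gap: 0.0128
finger_force: 64.7
```

drive_tool(
  plan=[
    {"x": 0.7, "y": 0, "z": 1.1, "spin": 0},
    {"x": 1.4, "y": 0, "z": 2.3, "spin": 0},
    {"x": 2.1, "y": 0, "z": 3.5, "spin": 0},
    {"x": 2.8, "y": 0, "z": 4.6, "spin": 0},
    {"x": 3.5, "y": 0, "z": 5.8, "spin": 0},
    {"x": 4.1, "y": 0, "z": 6.9, "spin": 0},
    {"x": 4.1, "y": 0, "z": 6.9, "spin": 0},
  ],
)

```text
t: 14.03
position: [0.4969, 0.1892, 0.2473]
tcp_rot: [-3.141, -0.003, -0.161]
contact_force: [1.1, -0.5, 6.3]
finger_gap: 0.0126
finger_force: 65.0
```

```bash
cat > look.py <<'E'
from h import *
import sys
p,d=eyes.read_camera("top");q,e=eyes.read_camera("scene")
s=telemetry.sense();T=s["position"];c,si=np.cos(YAW),np.sin(YAW);L=T[:2]-C0
print("TCP",L[0]*c+L[1]*si,-L[0]*si+L[1]*c,T[2]-.15,s["contact_force"],s["wrist_torque"])
for n,im,dd in(("top",p,d),("scene",q,e)):
    hsv=cv2.cvtColor(im,cv2.COLOR_RGB2HSV)
    m=(hsv[...,0]>55)&(hsv[...,0]<100)&(hsv[...,1]>80)&(dd>0)
    P=cloud(n,dd,np.argwhere(m)[:,::-1]);M=P-[*C0,.15]
    X=M[:,0]*c+M[:,1]*si;Y=-M[:,0]*si+M[:,1]*c;Z=M[:,2];k=(Z>-.02)&(Z<.1)&(abs(Y)<.074)&(abs(X)<.095)
    for _ in range(3):
        A=np.c_[X,Y,np.ones(len(X))];w=np.linalg.lstsq(A[k],Z[k],rcond=None)[0];k&=abs(A@w-Z)<.005
    print(n,k.sum(),"tilt %.3f roll %.3f  Z0 %.4f"%(w[0],w[1],w[2]),"Zrear %.4f Zfront %.4f"%(w[2]-.09*w[0],w[2]+.09*w[0]),"X",np.percentile(X[k],[1,99]))
a=cv2.resize(p[150:290,170:290,::-1],None,fx=3.3,fy=3.3,interpolation=2);b=cv2.resize(q[100:240,270:390,::-1],None,fx=3.3,fy=3.3,interpolation=2)
cv2.imwrite(sys.argv[1],np.hstack([a,b]))
E
python3 look.py pics/sw1.png
```

```text
TCP -0.0006760908186577541 0.0023246816121400274 0.09739573711248209 [ 1.28715197 -0.84571896  5.30097556] [-0.00518937  0.38608239 -0.03481313]
top 555 tilt 0.204 roll -0.002  Z0 0.0163 Zrear -0.0021 Zfront 0.0347 X [-0.0876112   0.08286363]
scene 481 tilt 0.210 roll 0.002  Z0 0.0164 Zrear -0.0025 Zfront 0.0353 X [-0.0814466   0.08605449]
```

drive_tool(
  plan=[
    {"x": 0.6, "y": 0, "z": 1.1, "spin": 0},
    {"x": 1.2, "y": 0, "z": 2.2, "spin": 0},
    {"x": 1.8, "y": 0, "z": 3.3, "spin": 0},
    {"x": 2.3, "y": 0, "z": 4.4, "spin": 0},
    {"x": 2.8, "y": 0, "z": 5.5, "spin": 0},
    {"x": 3.2, "y": 0, "z": 6.5, "spin": 0},
    {"x": 3.2, "y": 0, "z": 6.5, "spin": 0},
  ],
)

```text
t: 14.72
position: [0.5001, 0.1888, 0.2425]
tcp_rot: [-3.14, -0.004, -0.161]
contact_force: [-1.6, -1.3, 16.2]
finger_gap: 0.0125
finger_force: 67.0
```

```bash
python3 look.py pics/sw2.png
```

```text
TCP 0.002608172951188191 0.0024022623015350552 0.09248490438812401 [-2.96879755 -0.70677871 15.59376015] [-0.12070706  1.05517354  0.0231338 ]
top 563 tilt 0.148 roll 0.010  Z0 0.0115 Zrear -0.0018 Zfront 0.0248 X [-0.08750125  0.08462471]
scene 605 tilt 0.144 roll -0.001  Z0 0.0116 Zrear -0.0013 Zfront 0.0245 X [-0.07776365  0.08799493]
```

The lid has reached the catch bevel (tilt 0.146, front underside about 13 mm above the rim). Now I'll press in small steps and watch the force.

drive_tool(
  plan=[
    {"x": 0.4, "y": 0, "z": 0.5, "spin": 0},
    {"x": 0.8, "y": 0, "z": 1, "spin": 0},
    {"x": 1.2, "y": 0, "z": 1.5, "spin": 0},
    {"x": 1.6, "y": 0, "z": 2, "spin": 0},
    {"x": 1.6, "y": 0, "z": 2, "spin": 0},
  ],
)

```text
t: 15.23
position: [0.5013, 0.1886, 0.2409]
tcp_rot: [-3.14, -0.004, -0.161]
contact_force: [-4.3, -2.3, 19.2]
finger_gap: 0.0132
finger_force: 67.7
```

drive_tool(
  plan=[
    {"x": 0.3, "y": 0, "z": 0.5, "spin": 0},
    {"x": 0.6, "y": 0, "z": 1, "spin": 0},
    {"x": 0.9, "y": 0, "z": 1.5, "spin": 0},
    {"x": 1.2, "y": 0, "z": 2, "spin": 0},
    {"x": 1.2, "y": 0, "z": 2, "spin": 0},
  ],
)

```text
t: 15.65
position: [0.5024, 0.1884, 0.2391]
tcp_rot: [-3.14, -0.004, -0.161]
contact_force: [-5.1, -2.0, 20.7]
finger_gap: 0.0126
finger_force: 68.3
```

```bash
python3 look.py pics/sw3.png
```

```text
TCP 0.004975428969380609 0.0024490164036202844 0.08910801718719041 [-5.4119536  -2.05613851 21.32030457] [-0.03262709  1.44755622  0.052071  ]
top 554 tilt 0.108 roll -0.001  Z0 0.0083 Zrear -0.0014 Zfront 0.0180 X [-0.08707396  0.08544791]
scene 548 tilt 0.104 roll 0.002  Z0 0.0085 Zrear -0.0008 Zfront 0.0179 X [-0.0789477   0.08916077]
```

drive_tool(
  plan=[
    {"x": 0.2, "y": 0, "z": 0.5, "spin": 0},
    {"x": 0.4, "y": 0, "z": 1, "spin": 0},
    {"x": 0.6, "y": 0, "z": 1.5, "spin": 0},
    {"x": 0.8, "y": 0, "z": 2, "spin": 0},
    {"x": 1.0, "y": 0, "z": 2.5, "spin": 0},
    {"x": 1.0, "y": 0, "z": 2.5, "spin": 0},
  ],
)

```text
t: 16.25
position: [0.5036, 0.1882, 0.2353]
tcp_rot: [-3.14, -0.003, -0.161]
contact_force: [-1.1, -0.0, 11.3]
finger_gap: 0.0132
finger_force: 67.1
```

drive_tool(
  plan=[
    {"x": 0.1, "y": 0, "z": 0.5, "spin": 0},
    {"x": 0.2, "y": 0, "z": 1, "spin": 0},
    {"x": 0.3, "y": 0, "z": 1.5, "spin": 0},
    {"x": 0.4, "y": 0, "z": 2, "spin": 0},
    {"x": 0.4, "y": 0, "z": 2, "spin": 0},
  ],
)

```text
t: 16.67
position: [0.5044, 0.1881, 0.2335]
tcp_rot: [-3.14, -0.004, -0.161]
contact_force: [-0.7, -1.0, 12.0]
finger_gap: 0.0129
finger_force: 67.5
```

```bash
python3 look.py pics/sw4.png
```

```text
TCP 0.006932306639022651 0.002486271768541458 0.08351746274911623 [-0.30410028 -0.85070474 12.14521568] [-0.01541075  0.73715165 -0.05541343]
top 546 tilt 0.039 roll 0.008  Z0 0.0037 Zrear 0.0002 Zfront 0.0072 X [-0.08750711  0.08527938]
scene 571 tilt 0.042 roll 0.003  Z0 0.0035 Zrear -0.0003 Zfront 0.0072 X [-0.07707979  0.09140198]
```

drive_tool(
  plan=[
    {"x": 0, "y": 0, "z": 0.5, "spin": 0},
    {"x": 0, "y": 0, "z": 1, "spin": 0},
    {"x": 0, "y": 0, "z": 1.5, "spin": 0},
    {"x": 0, "y": 0, "z": 2, "spin": 0},
    {"x": 0, "y": 0, "z": 2, "spin": 0},
  ],
)

```text
t: 17.18
position: [0.5047, 0.1881, 0.2316]
tcp_rot: [-3.14, -0.005, -0.161]
contact_force: [0.2, -1.0, 11.1]
finger_gap: 0.013
finger_force: 67.6
```

drive_tool(
  plan=[
    {"x": 0, "y": 0, "z": 0.5, "spin": 0},
    {"x": 0, "y": 0, "z": 1, "spin": 0},
    {"x": 0, "y": 0, "z": 1.5, "spin": 0},
    {"x": 0, "y": 0, "z": 1.5, "spin": 0},
  ],
)

```text
t: 17.52
position: [0.5051, 0.188, 0.2304]
tcp_rot: [-3.14, -0.006, -0.161]
contact_force: [2.3, -0.1, 12.2]
finger_gap: 0.0126
finger_force: 67.8
```

```bash
python3 look.py pics/sw5.png
```

```text
TCP 0.007633747512466832 0.0025091778178504337 0.08037946622599237 [ 1.89442563 -0.68251989 12.53284551] [-0.1698084   0.37683181  0.00763181]
top 509 tilt -0.002 roll -0.005  Z0 0.0006 Zrear 0.0008 Zfront 0.0004 X [-0.08847876  0.08476576]
scene 530 tilt 0.001 roll 0.000  Z0 0.0010 Zrear 0.0009 Zfront 0.0011 X [-0.07489448  0.08713731]
```

drive_tool(
  plan=[
    {"x": 0, "y": 0, "z": 0.5, "spin": 0},
    {"x": 0, "y": 0, "z": 1, "spin": 0},
    {"x": 0, "y": 0, "z": 1.3, "spin": 0},
    {"x": 0, "y": 0, "z": 1.3, "spin": 0},
  ],
)

```text
t: 17.95
position: [0.505, 0.188, 0.2303]
tcp_rot: [-3.14, -0.007, -0.161]
contact_force: [-1.1, -2.1, 21.3]
finger_gap: 0.0125
finger_force: 69.0
```

```bash
python3 look.py pics/sw6.png
```

```text
TCP 0.007603025383405252 0.0025289781622668175 0.08034910323773786 [-1.82624775 -1.93241431 21.20310585] [-0.29840193  1.01561741 -0.07346987]
top 524 tilt 0.001 roll -0.003  Z0 0.0009 Zrear 0.0008 Zfront 0.0010 X [-0.08800191  0.08516749]
scene 515 tilt 0.004 roll 0.002  Z0 0.0009 Zrear 0.0005 Zfront 0.0013 X [-0.07776272  0.08692213]
```

View pics/sw6.png

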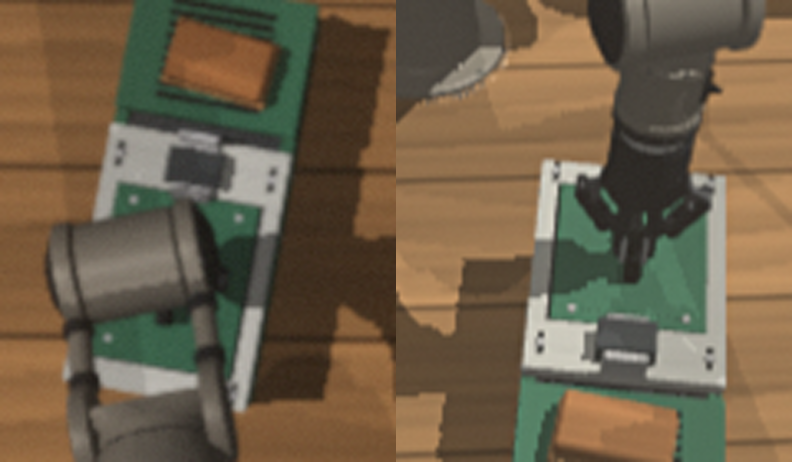

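It has bottomed: the force rose with no further motion. The lid is flush, and the light nose shows over its edge at (205,192). A gentle upward tug, still gripping, will tell whether the catch holds.

drive_tool(
  plan=[
    {"x": 0, "y": 0, "z": -1, "spin": 0},
    {"x": 0, "y": 0, "z": -2, "spin": 0},
    {"x": 0, "y": 0, "z": -3, "spin": 0},
    {"x": 0, "y": 0, "z": -3, "spin": 0},
  ],
)

```text
t: 18.38
position: [0.5044, 0.1881, 0.2308]
tcp_rot: [-3.141, -0.004, -0.161]
contact_force: [4.5, 1.1, 4.2]
finger_gap: 0.0131
finger_force: 66.5
```

drive_tool(
  plan=[
    {"x": 0, "y": 0, "z": -0.7, "spin": 0},
    {"x": 0, "y": 0, "z": -1.4, "spin": 0},
    {"x": 0, "y": 0, "z": -1.4, "spin": 0},
  ],
)

```text
t: 18.63
position: [0.5035, 0.188, 0.2311]
tcp_rot: [3.141, -0.001, -0.161]
contact_force: [5.1, -0.8, 0.2]
finger_gap: 0.0128
finger_force: 65.7
```

```bash
python3 look.py pics/sw7.png
```

```text
TCP 0.006092152083598705 0.0021923694115040014 0.08117674854409829 [ 6.59383655  0.41458913 -1.22263433] [-0.07230213 -0.77339703 -0.12091467]
top 518 tilt 0.009 roll 0.003  Z0 0.0016 Zrear 0.0009 Zfront 0.0024 X [-0.0882863   0.08379667]
scene 511 tilt 0.013 roll -0.001  Z0 0.0013 Zrear 0.0001 Zfront 0.0025 X [-0.07627159  0.0878807 ]
```

drive_tool(
  plan=[
    {"x": 0, "y": 0, "z": -0.7, "spin": 0},
    {"x": 0, "y": 0, "z": -1.4, "spin": 0},
    {"x": 0, "y": 0, "z": -1.4, "spin": 0},
  ],
)

```text
t: 18.98
position: [0.5035, 0.188, 0.2313]
tcp_rot: [3.141, 0.0, -0.161]
contact_force: [7.8, 0.6, -10.5]
finger_gap: 0.0129
finger_force: 64.3
```

```bash
python3 look.py pics/sw8.png
```

```text
TCP 0.0061061360194844564 0.002195175877557116 0.08123307758413165 [  8.26587644   0.75903438 -10.00635706] [ 0.14821969 -1.27734003 -0.11171472]
top 517 tilt 0.012 roll -0.002  Z0 0.0016 Zrear 0.0005 Zfront 0.0026 X [-0.08887525  0.08379806]
scene 523 tilt 0.009 roll 0.002  Z0 0.0018 Zrear 0.0010 Zfront 0.0027 X [-0.07892413  0.08810614]
```

With 10 N of upward pull and no movement, it is latched. I'll press it back flush and let go.

drive_tool(
  plan=[
    {"x": 0, "y": 0, "z": 1.5, "spin": 0},
    {"x": 0, "y": 0, "z": 3, "spin": 0},
    {"x": 0, "y": 0, "z": 4, "spin": 0},
    {"x": 0, "y": 0, "z": 4.8, "spin": 0},
    {"x": 0, "y": 0, "z": 4.8, "spin": 0},
  ],
)

```text
t: 19.5
position: [0.5037, 0.1879, 0.2304]
tcp_rot: [-3.141, -0.003, -0.161]
contact_force: [-0.1, -2.9, 16.6]
finger_gap: 0.0125
finger_force: 68.4
```

drive_tool(
  plan=[
    {"x": 0, "y": 0, "z": 0, "spin": 0},
    {"x": 0, "y": 0, "z": 0, "spin": 0},
    {"x": 0, "y": 0, "z": 0, "spin": 0},
    {"x": 0, "y": 0, "z": 0, "spin": 0},
    {"x": 0, "y": 0, "z": 0, "spin": 0},
    {"x": 0, "y": 0, "z": 0, "spin": 0},
  ],
  fingers=0.5,
)

```text
t: 20.0
position: [0.5029, 0.1881, 0.2277]
tcp_rot: [3.141, 0.001, -0.161]
contact_force: [0.4, -0.4, 1.0]
finger_gap: 0.0426
finger_force: 0.0
```

drive_tool(
  plan=[
    {"x": 0, "y": 0, "z": -5, "spin": 0},
    {"x": 0, "y": 0, "z": -20, "spin": 0},
    {"x": 0, "y": 0, "z": -45, "spin": 0},
    {"x": 0, "y": 0, "z": -75, "spin": 0},
    {"x": -20, "y": 0, "z": -105, "spin": 0},
    {"x": -50, "y": 0, "z": -130, "spin": 0},
    {"x": -80, "y": 0, "z": -145, "spin": 0},
    {"x": -100, "y": 0, "z": -150, "spin": 0},
    {"x": -100, "y": 0, "z": -150, "spin": 0},
  ],
)

```text
t: 20.75
position: [0.4017, 0.2048, 0.3807]
tcp_rot: [-3.14, -0.003, -0.159]
contact_force: [1.0, 0.6, 0.2]
finger_gap: 0.043
finger_force: 0.0
```

```bash
python3 look.py pics/end.png
```

```text
TCP -0.09452471427187034 0.0022890168931598096 0.22883959579439042 [ 0.41903813  0.39605417 -0.45398236] [ 0.01590897 -0.01207526  0.03346597]
top 1291 tilt 0.001 roll 0.002  Z0 0.0010 Zrear 0.0009 Zfront 0.0011 X [-0.08492923  0.08201592]
scene 682 tilt -0.003 roll 0.002  Z0 0.0010 Zrear 0.0013 Zfront 0.0007 X [-0.08198189  0.08621676]
```

View pics/end.png

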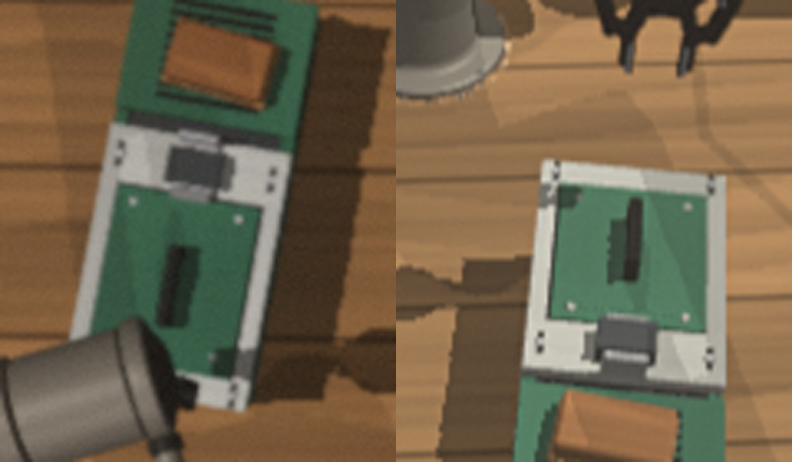

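The final picture shows the lid flush in the frame with the nose over its front edge at (192,190). The gripper is clear and the sander has not moved.

```bash
python3 -c "
from plant import job
print(job.job_done())"
```

```text
the job is handed in; nothing more can be done
None
```

The lid is back in the extractor: hooked under the ledge, latched (an upward tug of about 10 N did not lift it past the catch), lying flush and released, and the job is handed in.

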